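# Free the slanted tube holder and hold the tall tube upright over the light pad

### The arm

A 6-joint arm with a two-finger parallel gripper is mounted at the origin on the work surface. World frame = base frame: x ahead of the robot, y to its left, z up, the work surface at z = 0. Lengths are in m, angles in rad, forces in N, time in s.
With the tool pointing down it reaches from about 0.25 to 0.725 m from the base axis. Payload 4 kg.
Tool frame: the origin (TCP) lies midway between the tips of the shut fingers; the grasp point (between the pads) lies 19 mm behind it; z points along the fingers, y is the direction in which the jaws open and shut (so a half turn about z gives the same grasp; the last joint's range is limited). The gripper opens to 85 mm and grips with 20 to 120 N. Pads are 22 mm wide; open, the fingers measure 114 mm over their backs; the gripper's body (76 mm by 85 mm) begins 54 mm behind the grasp point. The pads swing forward as they close: fully open they stand 13 mm farther back than shut.
Start: joints at [1.285, 0.241, 0.005, 1.335, 0, 1.571], TCP at [0.141, 0.48, 0.231] pointing down, gripper open.
Joint ranges: [-2.72, 2.72], [-1.05, 1.87], [-1.09, 1.28], [-1.99, 2.15], [-1.42, 1.44], [-3.14, 3.14]. Speed limits (rad/s): [2.79, 2.79, 3.14, 3.14, 3.14, 3.14].

### API

Orientations are given as a unit quaternion [x, y, z, w].
In Python, from workcell import bot gives the robot as it stands.
- The arm moves only by the shell command python3 -m inch 'ROWS'. ROWS is JSON, a list of rows, each a list of 5 numbers: the shift along the tool's x, y, z scaled (see below), then the turn about the tool's z scaled (see below), then the closure, from 0 (fully open) to 1 (shut). A call has 1 to 10 rows; each row is the pose to reach, as a shift and turn from the pose commanded when the call began, along the tool's axes at that moment; what a row does not reach only later rows make up. The controller multiplies each number of a shift by 100 cm and each number of a turn by 120 degrees. A row lasts 1/8 s, in which the tool goes at most 62.5 mm and 10.7 degrees, less where a joint would pass 70% of its speed; a pose out of reach is approached as far as the arm can. A call with a number of a shift or a turn outside -1 to 1 is refused whole. A call with a gripper value outside its range is refused whole. The fingers move at their own pace and stop on an object; the grip force is fixed at half the most. Time passes only in rows, so rows that repeat a pose let the fingers close. It gives the time, the measured TCP pose, the force and the opening at its end, in the units of the state.
- bot.get_obs(): the state, without advancing time (a new reading comes with each control period).
- bot.camera(name): name is "side" or "top" or "wrist"; returns the picture (384x512x3 uint8, red, green, blue); there is no depth.
- bot.calibration(name): a dict with "intrinsics" (3x3 intrinsics, pixels), "k1" (the pictures are not rectified: a ray, as slopes to the right and down, at radius r is drawn at 1 + k1 r^2 times it, then the intrinsics apply), "xyz" and "attitude" of the camera in the world; the wrist camera has in their place "tool_from_camera" (4x4, takes a point from camera to tool coordinates, whose origin is the TCP and whose axes are the flange's). Camera axes: x right, y down, z forward; pixel columns grow to the right and rows downward; lengths in m; the calibration is good to about 2 mm. A picture is of the moment at which its call begins: read the wrist's pose just before it. calibration takes no time and is no camera call.
- bot.job_done(): hands the job in, once; it reports no verdict.
Trained networks look in the newest picture that a camera, given by its name, has taken for a name from the list of things; names that differ only in an ending like _2 or _b are one class to them, and where a whole thing is asked for, a point or a joint stands for the part that bears it (a point fixed in the world has none). Each returns a list of dicts, best first, with "score" (0 to 1); they miss things now and then, are a little off and sometimes report something else, mostly with a low value. They report only what shows in the picture. A call takes as long as a camera call.
- bot.masks_of(camera, target): "pixels" (384x512 bool, what is visible of it) and "extent" ([left, top, width, height] as shares, 0 to 1, of the picture: columns of its width, rows of its height, round what is visible of it).
- bot.spot_point(camera, target): "point" ([column, row] as shares, 0 to 1, of the picture: columns of its width, rows of its height: a listed point, or the origin of a listed thing).
The state is a dict: "clock": time; "joint_pos": joint angles; "joint_vel": joint speeds; "tau": joint torques, N m; "eef_pos": TCP position; "tool_rot": TCP orientation; "ft_force": force on the tool from outside, world axes, zero at the start; "ft_torque": the same for the moment, N m; "grip_width": finger opening in m.
Only numpy, scipy, OpenCV 4.12 (cv2) and the standard library are available. Lean on these libraries where they do the work, as an engineer would, in place of code of your own. Each camera call takes 0.05 s, during which the arm holds its last target.

### The job

Throw the clamp lever of the slanted tube holder over, away from the robot, into the notch marked with two dots, so that the retaining bar swings off the tubes. Then draw the tall tube with the wide cap out along its slanting bore, turn it upright, cap up, and let the program finish while still holding it steady above the middle of the light pad with its base about 10 cm over the pad; do not put it down or let go. Leave the two shorter tubes in their bores.

Things in the scene. Friction and masses are not known exactly. Their poses are not given: they have to be found in the camera images.
- dock: Fixed slanted tube holder: base plate 190 x 330 x 18 mm, aluminium block 230 mm wide with three bores in a row along its y (-85, 0, +85 mm), 32 mm wide, 70 mm deep, leaning 35 deg from vertical towards its -x (the robot's side). Origin on the bench under the block's middle; z up. Middle of each bore's mouth: x = -43 mm, 106 mm above the bench. Which tube is in which bore varies.
- lever (a joint): Clamp lever with its bar, hinged about the holder's y, weighted to fall either way. 0: clamped, handle leaning 40 deg towards the robot, bar across the caps. 1.40: free, in the far notch with two white dots, handle leaning 40 deg away, bar 85 mm behind the tubes' line. Stops at 0 and 1.40. Takes 2 to 4 N on the handle up to about 0.95 (just past upright), then falls on into the far notch and stays.
- lever_knob (a point): Middle of the steel ball, 30 mm across, on the end of the clamp lever's straight steel handle (10 mm thick, 100 mm from hinge axis to ball), at the holder's +y end. The handle swings in a plane 37 mm outside the bar's nearer side arm; its outer side is free. Ball 187 mm above the bench in either notch, 210 mm half-way.
- dock_pivot (a point): Point on the clamp lever's hinge axis, in the plane in which the handle swings; the handle starts here. Fixed to the holder, 110 mm above the bench. A notched steel sector reaches 46 mm up from it, 14 mm inside the handle's plane.
- tube_center (a point): The tall tube, the only one with a wide cap: clear, 115 mm long, body 30 mm across, flat base, white round cap 40 mm across forming its top 18 mm; about 60 g. Point on its axis half-way along (57.5 mm from either end); z towards the cap. It starts leaning 35 deg with its base on the bore's floor, its top 45 mm (27 mm of body, then the cap) standing out of the block.
- tube_base (a point): Middle of the tall tube's base; axes as tube_center.
- tube: The tall tube as a whole; origin in the middle of its base, z towards the cap.
- short_a_center (a point): One of two equal shorter tubes, to be left alone: 92 mm long, 30 mm across, its cap no wider than the body; it stands out of its bore by 22 mm. The point is half-way along its axis.
- short_b_center (a point): The other shorter tube, the same.
- pad_mid (a point): Middle of the light pad's upper face: a flat pad 160 x 160 mm, 13 mm high, with a plain white lit face and a grey rim, lying fixed on the bench to the left of the holder.

How it is judged:
On the way, in this order (a step that is already met when the one before it is completed fails the run):
1. the lever is in the far notch and the bar off the tubes, the tall tube still in its bore (value of joint lever above 1.25 rad and distance of tube_center from where it was at the start of the episode below 0.03 m), for 0.2 s.
2. the tall tube is drawn clear of its bore, the lever still in the far notch (distance of tube_base from where it was at the start of the episode above 0.075 m and height (world z) of tube_base above 0.105 m and value of joint lever above 1.25 rad and contact force between tube and dock below 0.1 N), for 0.1 s.
At the end, for the whole second after the job is handed in: Fingers hold the tall tube clear of the holder, cap up within 0.17 rad of vertical, still (0.04 m/s, 0.3 rad/s), base 60-180 mm above the light pad and within 45 mm sideways of its middle; lever in the far notch (over 1.25); short tubes within 20 mm of their starts (value of joint lever above 1.25 rad and angle between tube_center's own z axis and vertical below 0.17 rad and horizontal distance between tube_base and pad_mid below 0.045 m and height (world z) of tube_base between 0.073 and 0.193 m and contact force between tube and the fingers above 1 N and contact force between tube and dock below 0.1 N and linear speed of tube below 0.04 m/s and angular speed of tube below 0.3 rad/s and distance of each of short_a_center, short_b_center from where it was at the start of the episode below 0.02 m); the arm keeps its last pose, push and grip.
It fails at once if a shorter tube was pulled out or knocked about (over 30 mm) (distance of any of short_a_center, short_b_center from where it was at the start of the episode above 0.03 m).
It also fails if it takes over 59 s, if anything falls off the work surface, if the arm or the gripper's body presses on something with over 40 N, if the wrist force passes 120 N, or if a joint passes its speed limit or range.

## Working session

There is one attempt and no reset: what is moved stays moved. The work goes in short steps, Python scripts to look and compute and a shell command to move; the robot and the scene stay as the last step left them, time stands still between calls to the robot, and variables do not carry over. Pictures are saved under pics/ and viewed, and the job is handed in when it is done.

```bash
ls; mkdir -p pics; python3 - <<'E'
from workcell import bot
import cv2,numpy as np
np.set_printoptions(precision=4,suppress=True)
print(bot.get_obs())
for n in("side","top","wrist"):
    im=bot.camera(n);cv2.imwrite(f"pics/{n}0.png",im[:,:,::-1]);print(n,bot.calibration(n))
    for t in("lever_knob","dock_pivot","tube_center","tube_base","short_a_center","pad_mid","dock"):
        print(t,[(round(d["score"],2),np.array(d["point"])*[512,384]) for d in bot.spot_point(n,t)])
E
```

```text
pics
{'clock': 0.0, 'joint_pos': array([1.285 , 0.2414, 0.0038, 1.3352, 0.    , 1.5708]), 'joint_vel': array([ 0.0022,  0.0018, -0.0001,  0.0006, -0.0002, -0.0009]), 'tau': array([ -0.0012, -37.2319,  25.2407,   0.017 ,  -0.0001,   0.    ]), 'eef_pos': array([0.1408, 0.4791, 0.2304]), 'tool_rot': array([ 0.1424,  0.9898, -0.001 , -0.0002]), 'ft_force': array([-0.4125,  0.3316,  0.195 ]), 'ft_torque': array([0.0112, 0.0477, 0.027 ]), 'grip_width': 0.08504112240987306}
side {'intrinsics': array([[394.8342,   0.    , 255.2266],
       [  0.    , 394.8342, 183.8552],
       [  0.    ,   0.    ,   1.    ]]), 'k1': -0.1251198829627635, 'xyz': array([0.2929, 0.5936, 0.6144]), 'attitude': array([-0.255 ,  0.8556, -0.4354,  0.1154])}
lever_knob [(0.91, array([304.2816, 176.4096]))]
dock_pivot [(0.76, array([269.8752, 195.9168]))]
tube_center [(0.6, array([291.1744, 186.3168]))]
tube_base []
short_a_center []
pad_mid [(0.98, array([205.824 , 339.1872]))]
dock [(0.9, array([293.0176, 194.304 ]))]
top {'intrinsics': array([[435.4512,   0.    , 258.1696],
       [  0.    , 435.4512, 186.9925],
  
[... 338 characters left out ...]
.8128]))]
tube_base [(0.72, array([371.2   , 184.5888]))]
short_a_center [(0.48, array([298.8032, 186.0864])), (0.34, array([138.1888, 204.5952]))]
pad_mid [(0.67, array([139.3152, 203.5968]))]
dock [(0.73, array([325.9904, 180.0192]))]
wrist {'intrinsics': array([[311.8453,   0.    , 254.7486],
       [  0.    , 311.8453, 194.2171],
       [  0.    ,   0.    ,   1.    ]]), 'k1': -0.025921919974890986, 'tool_from_camera': array([[-0.0009, -0.9624, -0.2715,  0.0677],
       [ 1.    , -0.0009, -0.0002, -0.0008],
       [-0.    , -0.2715,  0.9624, -0.1433],
       [ 0.    ,  0.    ,  0.    ,  1.    ]])}
lever_knob []
dock_pivot []
tube_center []
tube_base []
short_a_center []
pad_mid []
dock []
```

View pics/side0.png

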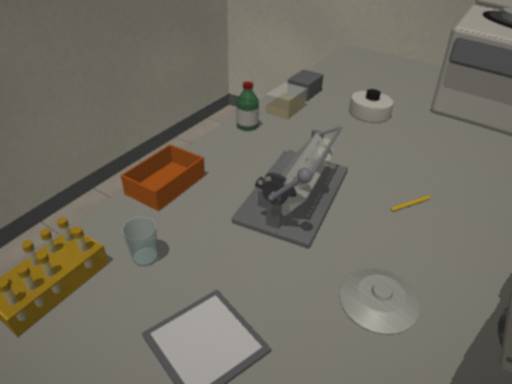

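View pics/top0.png

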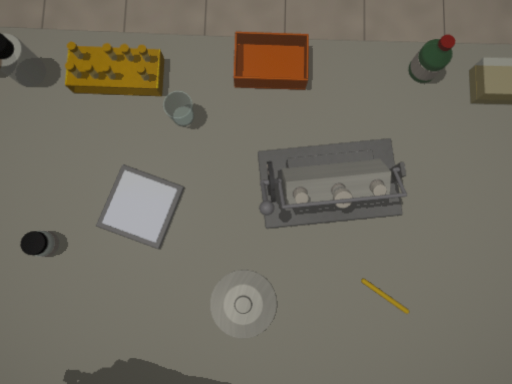

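View pics/wrist0.png

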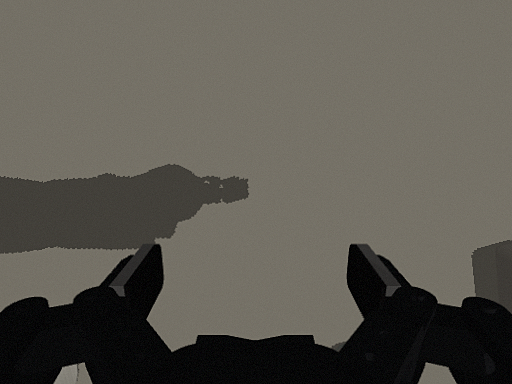

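The middle bore seems to hold the wide cap (top picture, about (343,199)), the knob is at (265,207), and the pad centre is near (140,205). Next I'll triangulate these points.

```bash
cat > h.py <<'E'
from workcell import bot
import cv2,numpy as np
from scipy.spatial.transform import Rotation as R
from scipy.optimize import least_squares
np.set_printoptions(precision=4,suppress=True)
def cam(n):
    c=bot.calibration(n)
    if n=="wrist":
        o=bot.get_obs();T=np.eye(4);T[:3,:3]=R.from_quat(o["tool_rot"]).as_matrix();T[:3,3]=o["eef_pos"]
        M=T@c["tool_from_camera"];return c["intrinsics"],c["k1"],M[:3,:3],M[:3,3]
    return c["intrinsics"],c["k1"],R.from_quat(c["attitude"]).as_matrix(),c["xyz"]
def proj(C,P):
    K,k,Rm,t=C;q=(np.atleast_2d(P)-t)@Rm;s=q[:,:2]/q[:,2:];s=s*(1+k*(s**2).sum(1,keepdims=True))
    return s*[K[0,0],K[1,1]]+K[:2,2]
def ray(C,px):
    K,k,Rm,t=C;d=(np.array(px)-K[:2,2])/[K[0,0],K[1,1]];s=d.copy()
    for _ in range(20): s=d/(1+k*(s@s))
    return t,Rm@np.array([*s,1.])
def atz(C,px,z):
    t,v=ray(C,px);return t+v*(z-t[2])/v[2]
def tri(obs,x0=(.45,0,.1)):
    r=least_squares(lambda p:np.concatenate([proj(C,p)[0]-px for C,px in obs]),x0);return r.x,r.fun
def spots(n,t): return [(round(d["score"],2),np.array(d["point"])*[512,384]) for d in bot.spot_point(n,t)]
E
python3 - <<'E'
from h import *
S,T=cam("side"),cam("top")
for n,a,b,z in(("knob",(304.3,176.4),(265,205.6),.187),("pivot",(269.9,195.9),(264.7,184.2),.11),("tube",(291.2,186.3),(335.4,188.8),.1),("pad",(205.8,339.2),(139.3,203.6),.013)):
    p,f=tri([(S,a),(T,b)]);print(n,p,f,"side@z",atz(S,a,z),"top@z",atz(T,b,z))
bot.camera("top");bot.camera("side")
for n,C in(("side",S),("top",T)):
  for t in("dock","lever","tube","short_a_center","pad_mid"):
    for d in bot.masks_of(n,t):
        m=d["pixels"];ys,xs=np.nonzero(m);print(n,t,round(d["score"],2),m.sum(),xs.mean(),ys.mean(),np.array(d["extent"])*[512,384,512,384], cv2.minAreaRect(np.c_[xs,ys].astype(np.float32)))
for n in("side","top"):
    im=bot.camera(n)[:,:,::-1]
    c=im[110:250,225:365] if n=="side" else im[125:235,245:415]
    cv2.imwrite(f"pics/{n}1.png",cv2.resize(c,None,fx=4,fy=4,interpolation=2)*1)
E
```

```text
knob [0.535  0.0258 0.1852] [-1.5245 -0.3781  0.492   1.5894] side@z [0.531  0.0277 0.187 ] top@z [0.5379 0.0269 0.187 ]
pivot [0.5984 0.028  0.1095] [ 1.5619  0.4165 -0.5693 -1.6218] side@z [0.6014 0.0292 0.11  ] top@z [0.5947 0.0266 0.11  ]
tube [ 0.6183 -0.1423  0.0169] [ 5.9233  1.4854 -1.7481 -5.5806] side@z [ 0.5863 -0.0374  0.1   ] top@z [ 0.5908 -0.1306  0.1   ]
pad [0.5512 0.3201 0.0134] [-1.3179 -0.3711  0.7037  1.7918] side@z [0.5491 0.3192 0.013 ] top@z [0.5555 0.3222 0.013 ]
side dock 0.61 6923 292.8737541528239 194.80658673985266 [232.6016 124.8    116.6848 124.3008] ((296.4000244140625, 179.70001220703125), (81.840087890625, 133.2696533203125), 26.56505012512207)
side tube 0.59 262 317.6526717557252 157.16030534351145 [305.7152 148.8     25.088   19.3152] ((318.2176513671875, 158.8294219970703), (17.89676284790039, 22.88616371154785), 40.60129928588867)
side short_a_center 0.61 39 303.0 185.48717948717947 [299.1104 180.9024   6.7072   9.2928] ((303.1999816894531, 185.59999084472656), (4.427187919616699, 8.854375839233398), 71.56504821777344)
side pad_mid 0.71 7516 205.
[... 652 characters left out ...]
331.3612060546875, 188.27545166015625), (35.096500396728516, 146.59231567382812), 82.66139221191406)
top tube 0.59 310 341.11290322580646 194.04516129032257 [331.8784 181.4016  18.7904  26.6112] ((341.24615478515625, 194.9307861328125), (25.92325782775879, 17.3648624420166), 60.255123138427734)
top short_a_center 0.44 190 300.69473684210527 194.44736842105263 [294.5024 187.584   13.9776  15.5904] ((300.60003662109375, 194.3000030517578), (16.127614974975586, 12.965337753295898), 71.56504821777344)
top pad_mid 0.59 4520 140.00575221238938 206.10486725663716 [ 96.1024 163.5072  85.4016  83.4048] ((140.15516662597656, 206.362060546875), (68.5215835571289, 69.26435852050781), 21.801406860351562)
```

View pics/side1.png

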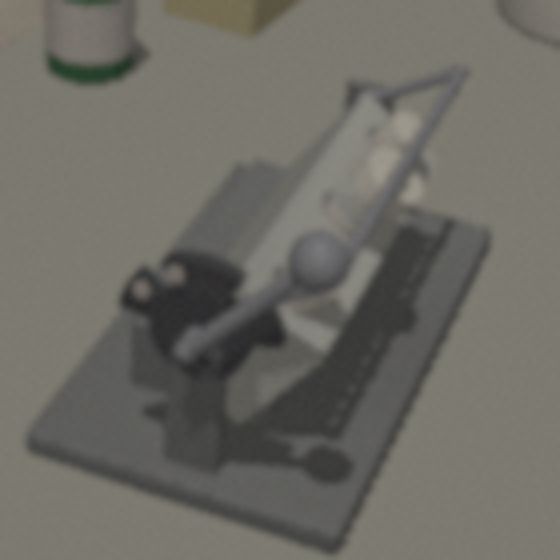

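View pics/top1.png

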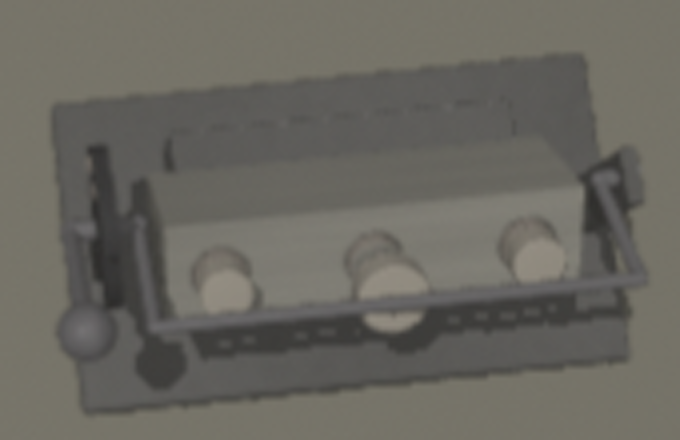

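The pictures show the tall tube in the middle bore, cap at top pixel (343,199), with the lever clamped. I'll fit the dock pose from the plate corners and check it against the knob and cap.

```bash
cat >> h.py <<'E'
def dockfit():
    S,T=cam("side"),cam("top")
    tc=np.array([(52,103),(582,53),(630,358),(85,412)])/4+[245,125]
    # side corners: near-left(+x? ) plate
    return tc
E
python3 - <<'E'
from h import *
S,T=cam("side"),cam("top")
tc=np.array([(52,103),(582,53),(630,358),(85,412)])/4+[245,125]
w=np.array([atz(T,p,.018) for p in tc]);print(w)
sc=np.array([(335,548),(28,440),(490,235)])/4+[225,110]
ws=np.array([atz(S,p,.018) for p in sc]);print("side",ws)
# order top: far+y, far-y, near-y, near+y ; side: near+y, far+y, near-y
print(np.linalg.norm(w[0]-w[1]),np.linalg.norm(w[0]-w[3]))
both=np.array([(ws[1]+w[0])/2,w[1]+(ws.mean(0)-w[[3,0,2]].mean(0))/2,(ws[2]+w[2])/2,(ws[0]+w[3])/2])
yv=both[0]-both[1]+both[3]-both[2];yaw=np.arctan2(-yv[0],yv[1]);print("yaw",yaw,"centre",both.mean(0))
t,v=ray(T,(343,198.8));
print("cap top@.143",atz(T,(343,198.8),.143), "knob",atz(T,(266,207.5),.187),atz(S,(304.5,176),.187))
E
```

```text
[[ 0.693   0.0427  0.018 ]
 [ 0.7344 -0.2815  0.018 ]
 [ 0.5473 -0.306   0.018 ]
 [ 0.5055  0.0179  0.018 ]]
side [[ 0.5004  0.0299  0.018 ]
 [ 0.6835  0.0503  0.018 ]
 [ 0.5432 -0.2962  0.018 ]]
0.32683426975411745 0.18909606751728364
yaw 0.13099611335672523 centre [ 0.6169 -0.1268  0.018 ]
cap top@.143 [ 0.5627 -0.1384  0.143 ] knob [0.5342 0.0248 0.187 ] [0.5313 0.0263 0.187 ]
```

```bash
cat >> h.py <<'E'
YAW=0.131
XD=np.array([np.cos(YAW),np.sin(YAW),0]);YD=np.array([-np.sin(YAW),np.cos(YAW),0])
def go(p,yaw=None):
    o=bot.get_obs();Rm=R.from_quat(o["tool_rot"]).as_matrix()
    a=np.arctan2(-Rm[1,0],-Rm[0,0])
    print("t",o["clock"],"tcp",o["eef_pos"],"F",o["ft_force"],"w",o["grip_width"],"yaw",a)
    print("shift",Rm.T@(np.array(p)-o["eef_pos"]),"turn",0 if yaw is None else np.degrees(a-yaw)/120, "tilt",Rm[:,2])
E
python3 -c "
from h import *
go([.487,.0215,.2304],YAW)"
```

```text
t 1.9 tcp [0.1409 0.4797 0.2313] F [ 0.0021 -0.1077 -0.049 ] w 0.08560182627931054 yaw -0.28578332577088505
shift [-0.4612 -0.3421  0.0009] turn -0.19899937948414825 tilt [ 0. -0. -1.]
```

```bash
python3 -m inch '[[-0.461,-0.342,0,-0.199,1],[-0.461,-0.342,0,-0.199,1],[-0.461,-0.342,0,-0.199,1],[-0.461,-0.342,0,-0.199,1],[-0.461,-0.342,0,-0.199,1],[-0.461,-0.342,0,-0.199,1],[-0.461,-0.342,0,-0.199,1],[-0.461,-0.342,0,-0.199,1],[-0.461,-0.342,0,-0.199,1],[-0.461,-0.342,0,-0.199,1]]'
python3 - <<'E'
from h import *
go([.487,.0215,.180],YAW)
im=bot.camera("wrist");cv2.imwrite("pics/w1.png",im[:,:,::-1])
W=cam("wrist")
k=spots("wrist","lever_knob");print(k)
for s,p in k: print(atz(W,p,.187))
for s,p in spots("wrist","dock_pivot"): print(p,atz(W,p,.11))
E
```

```text
clock: 3.15
eef_pos: [0.4885, 0.0187, 0.2311]
tool_rot: [-0.063, 0.998, -0.0, 0.0]
ft_force: [0.1, 0.7, -1.2]
grip_width: -0.0003
t 3.15 tcp [0.4885 0.0187 0.2311] F [ 0.0549  0.7066 -1.2456] w -0.0002990260436724931 yaw 0.12680847678175972
shift [0.0012 0.003  0.0511] turn -0.002001304917802174 tilt [ 0.0005 -0.0004 -1.    ]
[]
```

View pics/w1.png

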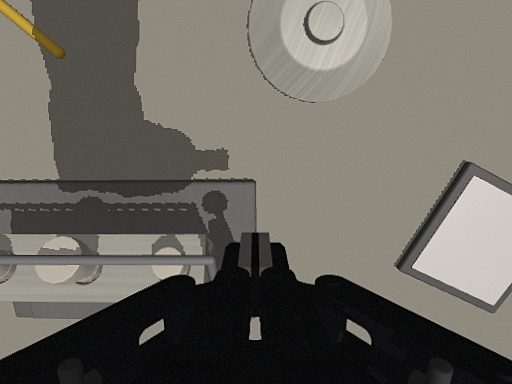

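The wrist view shows the shut fingers covering the knob's column (about 255), with the ball's shadow at (215,202). They are aligned in y, so I'll descend and then push.

```bash
python3 -m inch '[[0,0.003,0.051,0,1],[0,0.003,0.051,0,1],[-0.03,0.003,0.051,0,1],[-0.05,0.003,0.051,0,1],[-0.065,0.003,0.051,0,1],[-0.08,0.003,0.051,0,1]]'
python3 - <<'E'
from h import *
go([.5,0,.18],YAW)
im=bot.camera("side");cv2.imwrite("pics/s2.png",cv2.resize(im[80:280,180:400,::-1],None,fx=2.7,fy=2.7))
E
```

```text
clock: 4.05
eef_pos: [0.5664, 0.0362, 0.1828]
tool_rot: [-0.066, 0.998, -0.0, 0.001]
ft_force: [-1.1, -0.1, -0.1]
grip_width: -0.0002
t 4.05 tcp [0.5664 0.0362 0.1828] F [-1.0629 -0.103  -0.0774] w -0.0001535981559888326 yaw 0.1326279254405974
shift [ 0.0706 -0.0271  0.0027] turn 0.0007772771425683808 tilt [ 0.0019  0.0001 -1.    ]
```

View pics/s2.png

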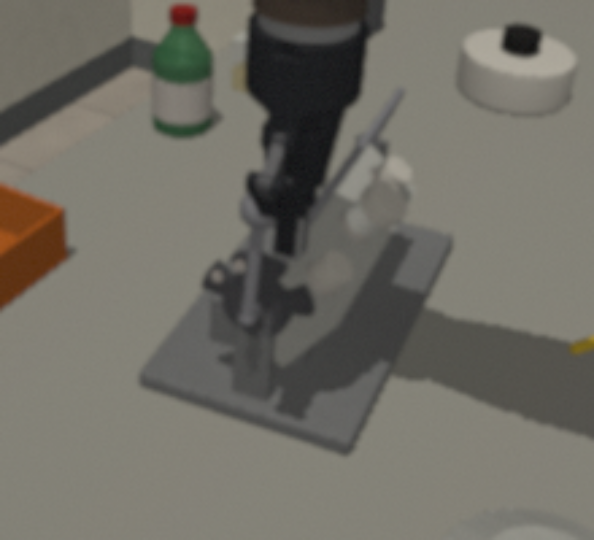

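The lever is now about upright, with the ball near crop pixel (257,208). I'll keep pushing.

```bash
python3 -m inch '[[-0.015,0,0,0,1],[-0.03,0,0,0,1],[-0.045,0,0,0,1],[-0.058,0,0,0,1],[-0.058,0,0,0,1],[-0.058,0,0,0,1]]'
python3 - <<'E'
from h import *
go([.5,0,.18],YAW)
im=bot.camera("side");cv2.imwrite("pics/s3.png",cv2.resize(im[80:280,180:400,::-1],None,fx=2.7,fy=2.7))
E
```

```text
clock: 4.85
eef_pos: [0.6228, 0.0431, 0.1812]
tool_rot: [-0.066, 0.998, 0.0, 0.0]
ft_force: [-0.0, -0.5, 0.2]
grip_width: 0.0002
t 4.85 tcp [0.6228 0.0431 0.1812] F [-0.0303 -0.5195  0.1884] w 0.00018553848914799596 yaw 0.13167075918835833
shift [ 0.1274 -0.0266  0.0012] turn 0.00032026392135460393 tilt [ 0.0003  0.     -1.    ]
```

View pics/s3.png

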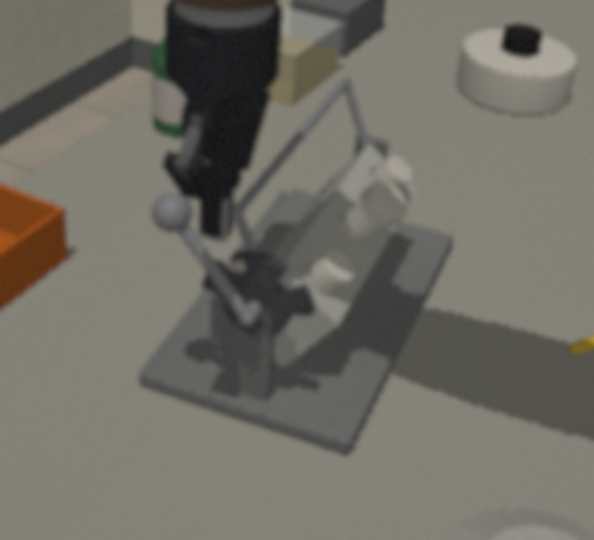

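The lever is in the far notch. I'll retreat up and back, then look at the tube with the wrist camera.

```bash
python3 -m inch '[[0,0,-0.06,0,1],[0,0,-0.06,0,1],[0.06,0,-0.06,0,1],[0.1,0,-0.06,0,0],[0.14,-0.06,-0.06,0,0],[0.146,-0.12,-0.06,0,0],[0.146,-0.17,-0.06,0,0],[0.146,-0.17,-0.06,0,0],[0.146,-0.17,-0.06,0,0]]'
python3 - <<'E'
from h import *
go([.5,-.145,.24],YAW)
im=bot.camera("wrist");cv2.imwrite("pics/w4.png",im[:,:,::-1])
im=bot.camera("top");cv2.imwrite("pics/t4.png",im[:,:,::-1])
im=bot.camera("side");cv2.imwrite("pics/s4.png",cv2.resize(im[80:280,180:400,::-1],None,fx=2.7,fy=2.7))
W=cam("wrist")
for t in("tube_center","tube_base","short_a_center","lever_knob"): print(t,spots("wrist",t))
E
```

```text
clock: 6.02
eef_pos: [0.5001, -0.1448, 0.2402]
tool_rot: [-0.065, 0.998, 0.0, -0.0]
ft_force: [-0.4, 0.4, 0.1]
grip_width: 0.0853
t 6.025 tcp [ 0.5001 -0.1448  0.2402] F [-0.3915  0.3534  0.0962] w 0.0852639269603827 yaw 0.13029165114848007
shift [ 0.0002 -0.0002  0.0002] turn -0.00033821166345859426 tilt [-0.0005  0.0007 -1.    ]
tube_center []
tube_base []
short_a_center [(0.79, array([332.8   , 273.4848]))]
lever_knob []
```

View pics/w4.png

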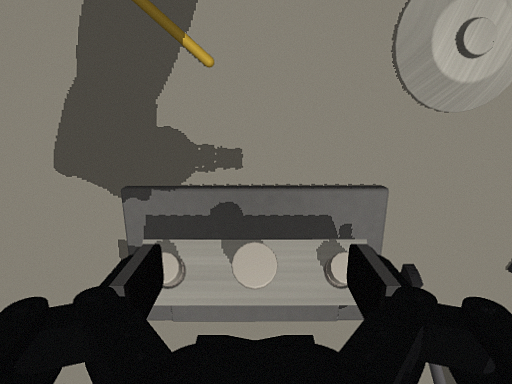

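View pics/s4.png

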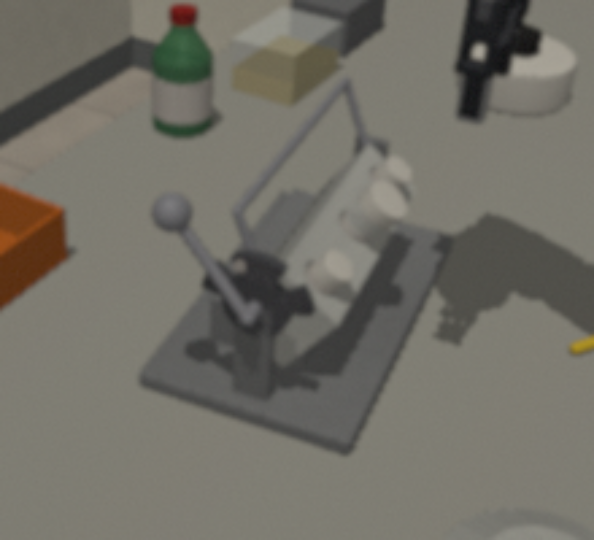

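The lever has stayed over, and the wrist view is square to the block, with the cap disc centred at (255,265) and the short tubes at x≈172 and 340. I'll locate the cap now.

```bash
python3 - <<'E'
from h import *
W,T,S=cam("wrist"),cam("top"),cam("side")
im=bot.camera("wrist")
for d in bot.masks_of("wrist","tube"):
    ys,xs=np.nonzero(d["pixels"]);print(d["score"],len(xs),xs.mean(),ys.mean(),xs.min(),xs.max(),ys.min(),ys.max())
print(atz(W,(255,265),.143))
im=bot.camera("top");cv2.imwrite("pics/t5.png",cv2.resize(im[140:230,280:400,::-1],None,fx=6,fy=6))
im=bot.camera("side");cv2.imwrite("pics/s5.png",cv2.resize(im[130:200,280:360,::-1],None,fx=8,fy=8))
E
```

```text
0.91 1697 252.95403653506187 264.36535061873894 231 275 241 287
0.16 252 435.7579365079365 373.5992063492063 427 444 363 383
[ 0.5633 -0.1368  0.143 ]
```

View pics/t5.png

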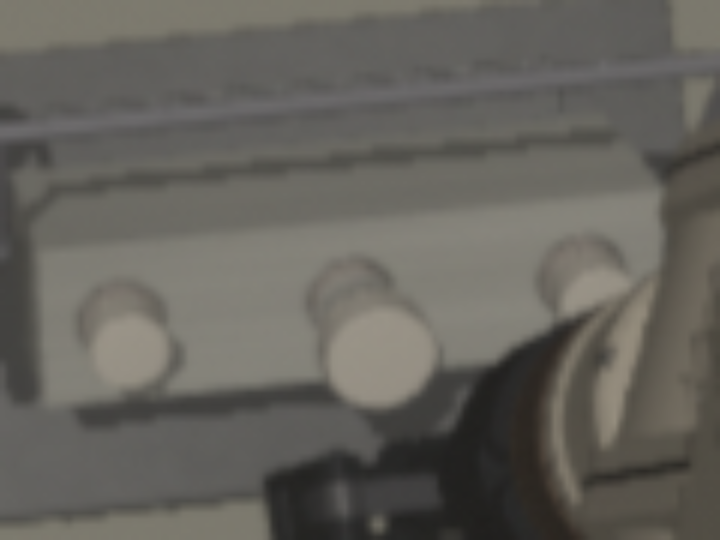

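View pics/s5.png

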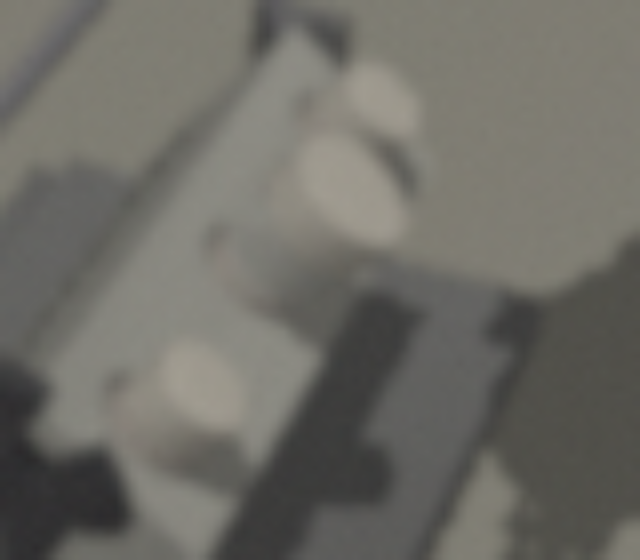

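```bash
python3 - <<'E'
from h import *
W,T,S=cam("wrist"),cam("top"),cam("side")
p,f=tri([(T,(343.5,199.3)),(S,(324.1,153.75)),(W,(253,264.4))]);print(p,f)
for C,px in((T,(343.5,199.3)),(S,(324.1,153.75)),(W,(253,264.4))): print(atz(C,px,.143))
u=-.5736*XD+np.array([0,0,.8192])
c=np.array([p[0],p[1],.143])-.009*u;print("cap centre",c)
print(u); g=c-[0,0,.021]
go([g[0],g[1],.18],YAW);go(g,YAW)
E
```

```text
[ 0.5623 -0.1393  0.1431] [-0.0794 -0.2744 -1.0286 -1.1161  0.0635 -0.6526]
[ 0.5617 -0.1395  0.143 ]
[ 0.5583 -0.1363  0.143 ]
[ 0.5629 -0.1393  0.143 ]
cap centre [ 0.5674 -0.1386  0.1356]
[-0.5687 -0.0749  0.8192]
t 6.575 tcp [ 0.5008 -0.1447  0.2403] F [-0.1079  0.7405  0.517 ] w 0.08556041246285535 yaw 0.13158291130220376
shift [-0.0668 -0.0028  0.0603] turn 0.000278319645389583 tilt [ 0.0001 -0.     -1.    ]
t 6.575 tcp [ 0.5008 -0.1447  0.2403] F [-0.1079  0.7405  0.517 ] w 0.08556041246285535 yaw 0.13158291130220376
shift [-0.0668 -0.0028  0.1257] turn 0.000278319645389583 tilt [ 0.0001 -0.     -1.    ]
```

```bash
python3 -m inch '[[-0.04,-0.003,0,0,0.25],[-0.066,-0.003,0.02,0,0.25],[-0.066,-0.003,0.06,0,0.25],[-0.066,-0.003,0.1,0,0.25],[-0.066,-0.003,0.125,0,0.25],[-0.066,-0.003,0.125,0,0.25],[-0.066,-0.003,0.125,0,0.25]]'
python3 - <<'E'
from h import *
go([0.5674,-.1386,.1146],YAW)
im=bot.camera("wrist");cv2.imwrite("pics/w6.png",im[:,:,::-1])
im=bot.camera("side");cv2.imwrite("pics/s6.png",cv2.resize(im[110:220,260:380,::-1],None,fx=5,fy=5))
E
```

```text
clock: 7.45
eef_pos: [0.5674, -0.1396, 0.1165]
tool_rot: [-0.065, 0.998, -0.0, 0.001]
ft_force: [0.5, 0.8, 0.2]
grip_width: 0.0638
t 7.45 tcp [ 0.5674 -0.1396  0.1165] F [0.484  0.8448 0.2274] w 0.06375938933671298 yaw 0.13092395742291202
shift [-0.0002  0.001   0.0019] turn -3.630765608699885e-05 tilt [ 0.0018 -0.0005 -1.    ]
```

View pics/w6.png

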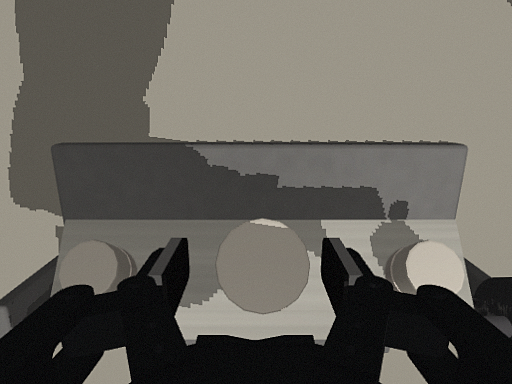

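View pics/s6.png

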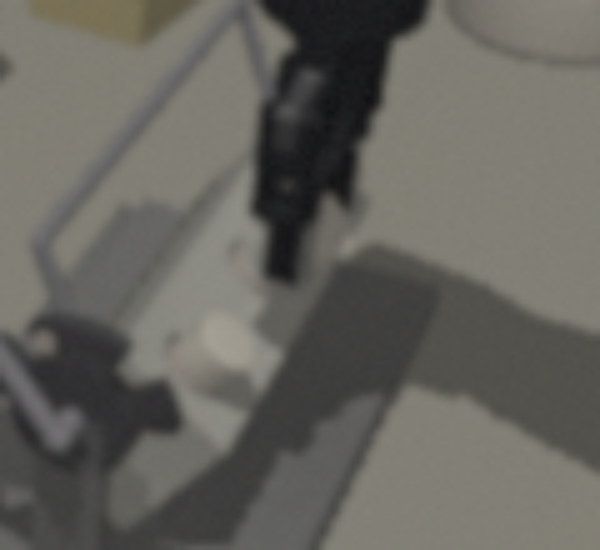

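The cap sits between the open pads, centred at column 262 against about 256 for the fingers. I'll shift 2 mm and close.

```bash
python3 -m inch '[[0,0.002,0.001,0,0.25],[0,0.002,0.001,0,1],[0,0.002,0.001,0,1],[0,0.002,0.001,0,1],[0,0.002,0.001,0,1],[0,0.002,0.001,0,1]]'
python3 - <<'E'
from h import *
go([0.5674,-.1386,.1146],YAW)
im=bot.camera("wrist");cv2.imwrite("pics/w7.png",im[:,:,::-1])
E
```

```text
clock: 8.3
eef_pos: [0.5665, -0.1372, 0.1151]
tool_rot: [-0.066, 0.998, 0.0, 0.0]
ft_force: [-2.2, 1.8, 4.8]
grip_width: 0.0385
t 8.3 tcp [ 0.5665 -0.1372  0.1151] F [-2.2415  1.7568  4.8118] w 0.0384598399214606 yaw 0.13113472173781368
shift [-0.0007 -0.0015  0.0005] turn 6.432489154493035e-05 tilt [ 0.0008  0.0001 -1.    ]
```

View pics/w7.png

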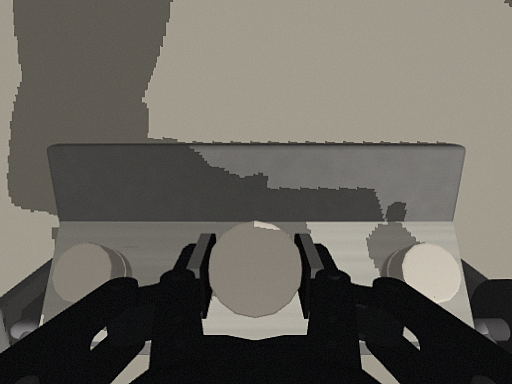

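The cap is gripped at 38.5 mm. I'll draw along the bore for the first 58 mm.

```bash
python3 -m inch '[[0.0057,0,-0.0082,0,1],[0.0115,0,-0.0164,0,1],[0.0172,0,-0.0246,0,1],[0.0229,0,-0.0328,0,1],[0.0287,0,-0.041,0,1],[0.0333,0,-0.0475,0,1],[0.0333,0,-0.0475,0,1]]'
python3 - <<'E'
from h import *
go([0.5674,-.1386,.1146],YAW)
im=bot.camera("wrist");cv2.imwrite("pics/w8.png",im[:,:,::-1])
im=bot.camera("side");cv2.imwrite("pics/s8.png",cv2.resize(im[90:220,250:390,::-1],None,fx=4.5,fy=4.5))
E
```

```text
clock: 9.22
eef_pos: [0.5331, -0.142, 0.1625]
tool_rot: [-0.065, 0.998, -0.0, 0.0]
ft_force: [0.6, 0.4, -1.0]
grip_width: 0.0383
t 9.225 tcp [ 0.5331 -0.142   0.1625] F [ 0.5948  0.4403 -1.0286] w 0.03825879278220409 yaw 0.13055875682002913
shift [-0.0345 -0.001   0.0479] turn -0.0002106780995938567 tilt [ 0.0006 -0.0006 -1.    ]
```

View pics/w8.png

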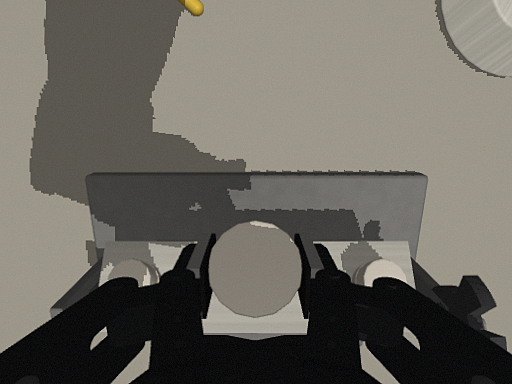

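View pics/s8.png

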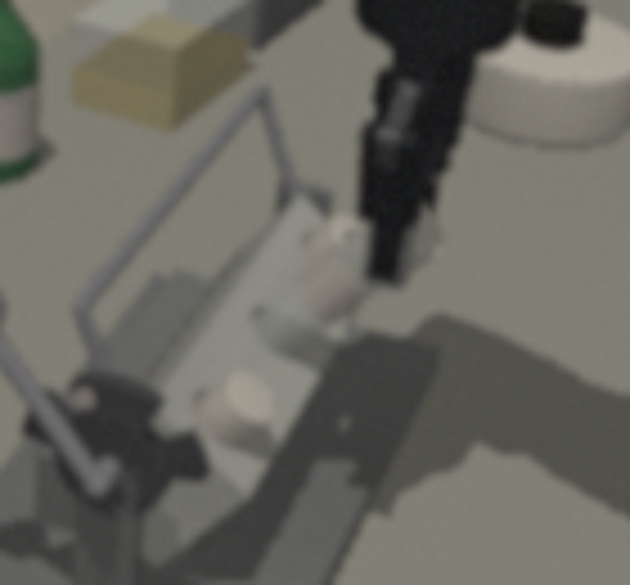

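The tube is following, with about 12 mm still in the bore. The tool can't tilt, so I'll turn the tube about the pad axis by levering its lower end against the bore's upper lip. Half of the arc comes first, then a look.

```bash
python3 -m inch '[[0.002,0,-0.005,0,1],[0.002,0,-0.005,0,1],[-0.004,0,-0.010,0,1],[-0.010,0,-0.0144,0,1],[-0.0165,0,-0.0185,0,1],[-0.023,0,-0.022,0,1],[-0.023,0,-0.022,0,1]]'
python3 - <<'E'
from h import *
go([0.5674,-.1386,.1146],YAW)
im=bot.camera("wrist");cv2.imwrite("pics/w9.png",im[:,:,::-1])
im=bot.camera("side");cv2.imwrite("pics/s9.png",cv2.resize(im[90:220,250:390,::-1],None,fx=4.5,fy=4.5))
E
```

```text
clock: 10.2
eef_pos: [0.5567, -0.1384, 0.1839]
tool_rot: [-0.066, 0.998, 0.0, 0.0]
ft_force: [-4.0, 0.6, -0.9]
grip_width: 0.0385
t 10.2 tcp [ 0.5567 -0.1384  0.1839] F [-3.9687  0.6343 -0.9361] w 0.03851797392936935 yaw 0.13155868197797482
shift [-0.0105 -0.0016  0.0694] turn 0.00026675099523314883 tilt [ 0.0004  0.0004 -1.    ]
```

View pics/w9.png

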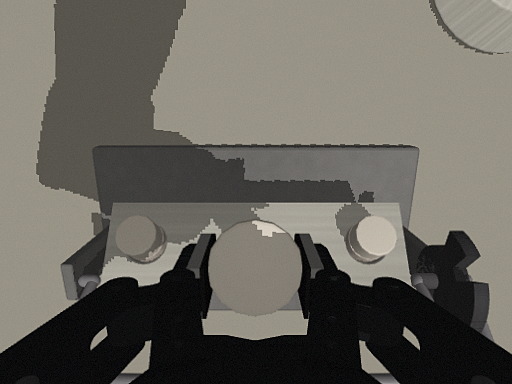

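View pics/s9.png

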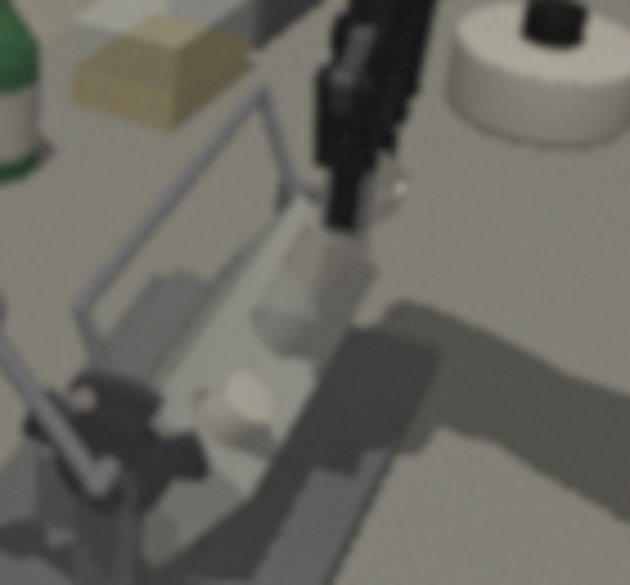

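The side view shows the tube steeper and its lower end still at the bore, with 4 N sideways, so the levering works. I'll finish the arc with a slight overshoot.

```bash
python3 -m inch '[[-0.007,0,-0.003,0,1],[-0.014,0,-0.006,0,1],[-0.021,0,-0.0075,0,1],[-0.029,0,-0.009,0,1],[-0.035,0,-0.010,0,1],[-0.035,0,-0.010,0,1]]'
python3 - <<'E'
from h import *
go([0.5674,-.1386,.1146],YAW)
im=bot.camera("wrist");cv2.imwrite("pics/w10.png",im[:,:,::-1])
im=bot.camera("side");cv2.imwrite("pics/s10.png",cv2.resize(im[90:220,250:390,::-1],None,fx=4.5,fy=4.5))
E
```

```text
clock: 11.05
eef_pos: [0.5917, -0.1341, 0.194]
tool_rot: [-0.066, 0.998, -0.0, 0.001]
ft_force: [-4.5, -0.2, -0.2]
grip_width: 0.0385
t 11.05 tcp [ 0.5917 -0.1341  0.194 ] F [-4.4934 -0.234  -0.2192] w 0.038470045908922085 yaw 0.13129892134319082
shift [ 0.0247 -0.0013  0.0794] turn 0.00014272442809346202 tilt [ 0.0011 -0.0002 -1.    ]
```

View pics/w10.png

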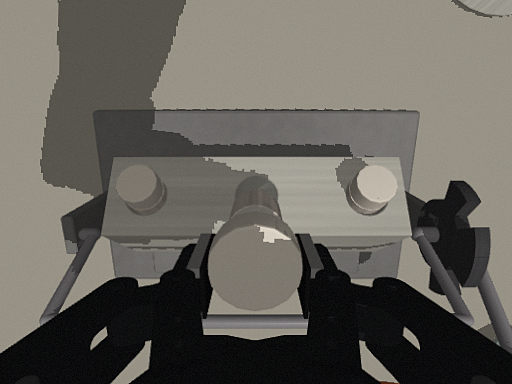

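View pics/s10.png

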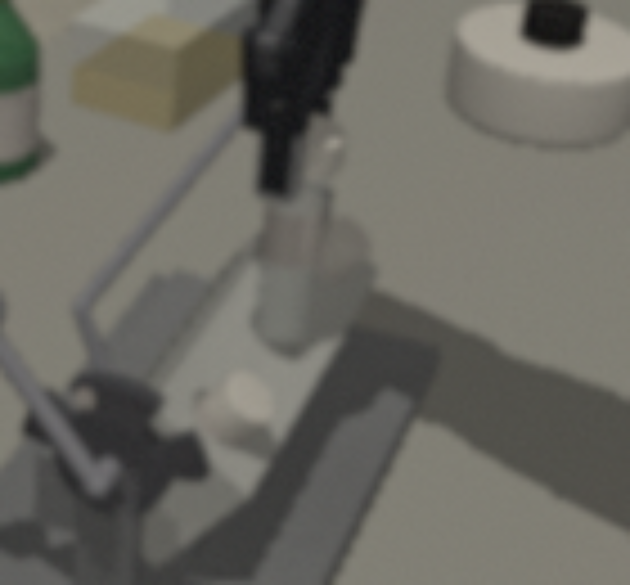

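The tube looks almost upright. I'll lift it clear and measure the tilt.

```bash
python3 -m inch '[[0.01,0,-0.02,0,1],[0.02,0,-0.05,0,1],[0.03,0,-0.08,0,1],[0.03,0,-0.08,0,1],[0.03,0,-0.08,0,1]]'
python3 - <<'E'
from h import *
go([0.5674,-.1386,.1146],YAW)
im=bot.camera("wrist");cv2.imwrite("pics/w11.png",im[:,:,::-1])
for t in("tube_center","tube_base"): print(spots("wrist",t))
im=bot.camera("side");cv2.imwrite("pics/s11.png",cv2.resize(im[60:190,250:390,::-1],None,fx=4.5,fy=4.5))
for t in("tube_center","tube_base"): print(spots("side",t))
im=bot.camera("top")
for t in("tube_center","tube_base"): print(spots("top",t))
E
```

```text
clock: 11.78
eef_pos: [0.5616, -0.1381, 0.2746]
tool_rot: [-0.065, 0.998, -0.0, 0.001]
ft_force: [0.3, -0.3, -0.3]
grip_width: 0.0383
t 11.775 tcp [ 0.5616 -0.1381  0.2746] F [ 0.2895 -0.2876 -0.2805] w 0.03832871377300023 yaw 0.1309384512070455
shift [-0.0053 -0.0012  0.16  ] turn -2.938738392014595e-05 tilt [ 0.0028 -0.0003 -1.    ]
[(0.91, array([253.4912, 226.4064]))]
[(0.71, array([255.8976, 199.9872]))]
[(0.95, array([329.1136, 112.2816]))]
[(0.8, array([330.5984, 133.0944]))]
[(0.74, array([353.4848, 196.9152]))]
[(0.6, array([348.3136, 197.7984]))]
```

View pics/w11.png

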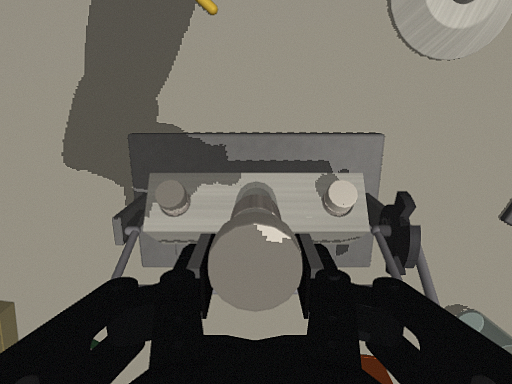

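View pics/s11.png

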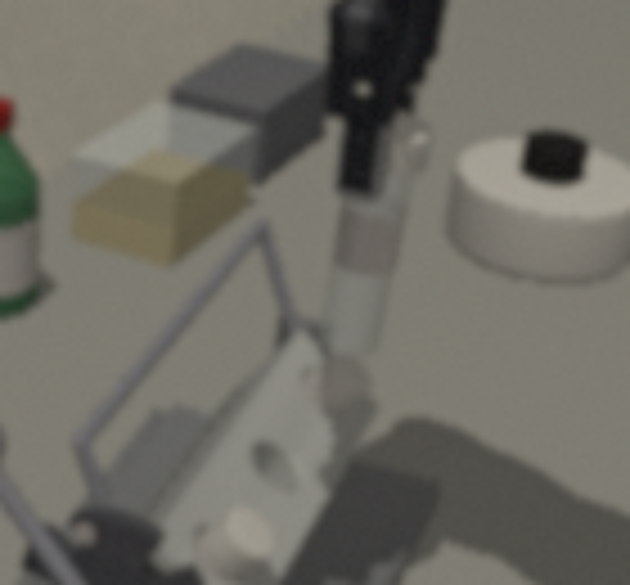

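```bash
cat >> h.py <<'E'
def tubepts(c,phi,lean=0):
    # c cap-middle world, phi lean toward -dock x of cap
    u=np.cos(phi)*np.array([0,0,1.])-np.sin(phi)*XD; e1=np.cos(phi)*XD+np.sin(phi)*np.array([0,0,1.]); 
    a=np.linspace(0,2*np.pi,60)[:,None]; ring=lambda s,r: c+u*s+r*(np.cos(a)*e1+np.sin(a)*YD)
    return ring(.009,.020),ring(-.009,.020),ring(-.106,.015),u
E
python3 - <<'E'
from h import *
W,S,T=cam("wrist"),cam("side"),cam("top");o=bot.get_obs();tcp=o["eef_pos"]
def res(q,pr=False):
    c=tcp+XD*q[0]+np.array([0,0,q[1]]);t,b,base,u=tubepts(c,q[2])
    pt=proj(W,t);pb=proj(W,base)
    ct=proj(W,c-.0485*u)[0];cb=proj(W,c-.106*u)[0]
    sc=proj(S,c-.0485*u)[0];sb=proj(S,c-.106*u)[0]
    tt=proj(T,c-.0485*u)[0];tb=proj(T,c-.106*u)[0]
    if pr: print(np.r_[ct,cb,sc,sb,tt,tb,pt[:,1].min(),pt[:,1].max(),pb[:,1].min()])
    return np.array([pt[:,1].min()-220,pt[:,1].max()-311,pb[:,1].min()-183, (ct[1]-226.4)*.5,(cb[1]-200)*.5,*((sb-sc)-[1.5,20.8])*.5,*((tb-tt)-[-5.2,.9])*.3])
r=least_squares(res,[0,.021,0]);print(r.x,np.degrees(r.x[2]),r.fun);res(r.x,True)
im=bot.camera("wrist").copy()
c=tcp+XD*r.x[0]+np.array([0,0,r.x[1]])
for C,n in((W,"wrist"),(S,"side")):
    im=bot.camera(n)[:,:,::-1]; im=cv2.resize(im,None,fx=3,fy=3)
    for phi,col in((r.x[2],(0,255,0)),(0,(0,0,255))):
        for ring in tubepts(c,phi)[:3]: cv2.polylines(im,[np.int32(proj(C,ring)*3+1)],True,col)
    cv2.imwrite(f"pics/{n}12.png",im[480:1000,480:1060] if n=="wrist" else im[200:600,800:1200])
E
```

```text
[-0.0042  0.0198  0.0643] 3.684757859492449 [ 0.3104 -0.0623 -0.335  -0.9238  0.9327 -3.2347  1.1403 -0.5137  0.4772]
[256.891  224.5523 256.3422 201.8654 329.6461 112.7211 324.6768 135.8016
 354.0912 192.8618 347.1787 195.3525 220.3104 310.9377 182.665 ]
```

View pics/wrist12.png

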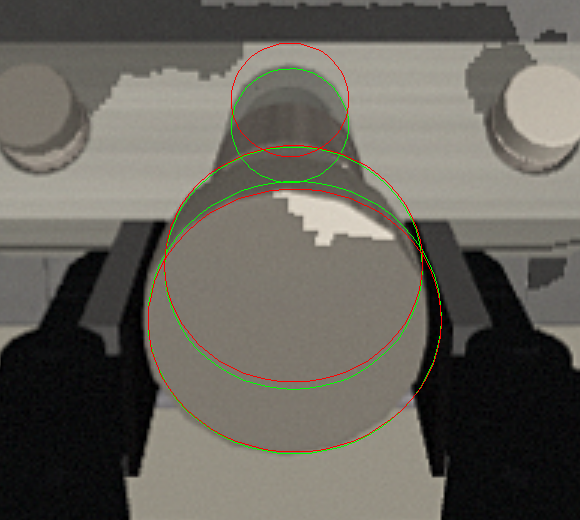

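View pics/side12.png

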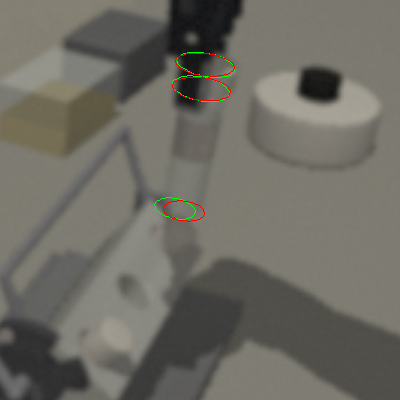

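The estimates put the tilt between about 0° (side) and 4° (wrist), under the 9.7° limit. I'll carry it to the pad, staying high.

```bash
python3 -c "
from h import *
go([.551,.3205,.2746],YAW)"
```

```text
t 12.375 tcp [ 0.5611 -0.138   0.2737] F [ 0.5394 -0.2662 -0.4195] w 0.03851814821184769 yaw 0.1309971597564229
shift [-0.0499  0.4559 -0.0009] turn -1.3561164146447014e-06 tilt [-0.0002  0.0001 -1.    ]
```

```bash
python3 -m inch '[[0,0.015,-0.01,0,1],[-0.003,0.045,-0.01,0,1],[-0.007,0.08,-0.01,0,1],[-0.012,0.12,-0.01,0,1],[-0.017,0.16,-0.01,0,1],[-0.022,0.2,-0.01,0,1],[-0.026,0.24,-0.01,0,1],[-0.030,0.275,-0.01,0,1],[-0.033,0.3,-0.01,0,1],[-0.034,0.31,-0.01,0,1]]' && python3 -m inch '[[-0.003,0.02,0,0,1],[-0.008,0.06,0.01,0,1],[-0.012,0.1,0.02,0,1],[-0.015,0.13,0.045,0,1],[-0.016,0.146,0.065,0,1],[-0.016,0.146,0.08,0,1],[-0.016,0.146,0.085,0,1],[-0.016,0.146,0.085,0,1],[-0.016,0.146,0.085,0,1]]'
python3 - <<'E'
from h import *
go([.551,.3205,.199],YAW)
im=bot.camera("wrist");cv2.imwrite("pics/w13.png",im[:,:,::-1])
for t in("tube_center","tube_base"): print(spots("wrist",t))
im=bot.camera("side");cv2.imwrite("pics/s13.png",cv2.resize(im[200:384,100:320,::-1],None,fx=3,fy=3))
for t in("tube_center","tube_base","pad_mid"): print(spots("side",t))
im=bot.camera("top");cv2.imwrite("pics/t13.png",im[:,:,::-1])
for t in("tube_center","tube_base"): print(spots("top",t))
E
```

```text
clock: 13.62
eef_pos: [0.5538, 0.1759, 0.2845]
tool_rot: [-0.067, 0.998, 0.0, 0.0]
ft_force: [0.1, -0.3, -0.7]
grip_width: 0.0387
clock: 14.75
eef_pos: [0.5518, 0.3201, 0.2001]
tool_rot: [-0.065, 0.998, 0.0, 0.001]
ft_force: [0.0, -0.0, -0.6]
grip_width: 0.0383
t 14.75 tcp [0.5518 0.3201 0.2001] F [ 0.0331 -0.0488 -0.6388] w 0.03833404886349442 yaw 0.12974638024853516
shift [0.0007 0.0005 0.0011] turn -0.0005985593406097907 tilt [ 0.0018  0.001  -1.    ]
[]
[(0.65, array([256.512 , 201.9072]))]
[(0.73, array([200.0896, 279.8976])), (0.39, array([207.9232, 338.9952]))]
[(0.87, array([203.3152, 301.0944]))]
[(0.62, array([203.3152, 336.3072]))]
[(0.81, array([118.4768, 198.912 ])), (0.64, array([128.1024, 201.408 ]))]
[(0.67, array([129.024 , 199.4112]))]
```

View pics/s13.png

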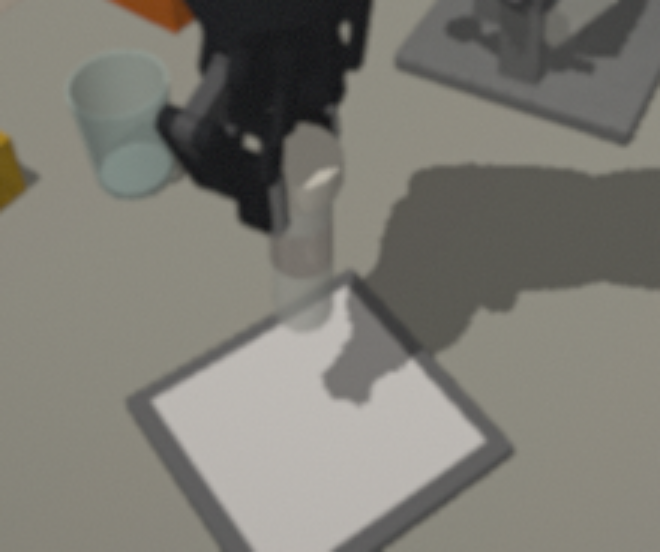

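View pics/t13.png

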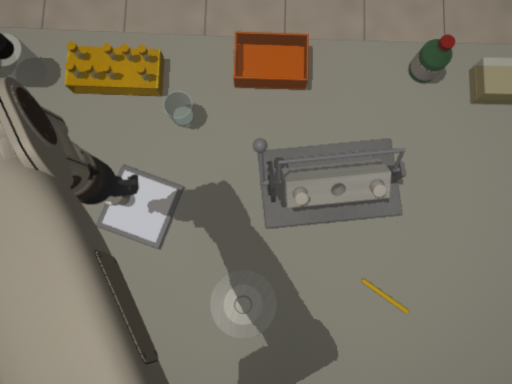

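View pics/w13.png

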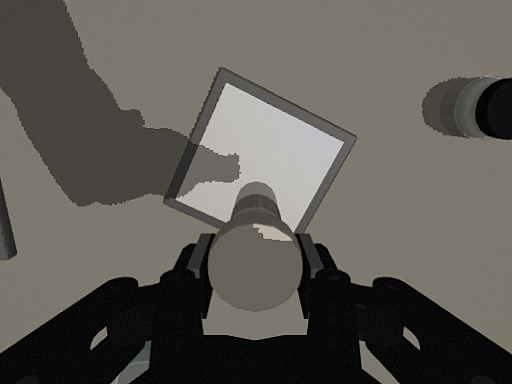

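```bash
python3 - <<'E'
from h import *
W,S,T=cam("wrist"),cam("side"),cam("top");o=bot.get_obs();tcp=o["eef_pos"]
c=tcp-XD*.003+[0,0,.02]
print(tcp)
for d in(-8,-4,0,4,8):
    t,b,base,u=tubepts(c,np.radians(d));B=proj(S,base)
    print(d,"base",c-.106*u,"side base",proj(S,c-.106*u)[0],B.min(0),B.max(0),"captop",proj(S,c+.009*u)[0],"wrist base min",proj(W,base).min(0),proj(W,base).max(0),"wrist top",proj(W,t).min(0),proj(W,t).max(0))
print("pad wrist", [atz(W,p,.013) for p in((222,68),(356,137),(164,202))])
print("pad top", [atz(T,p,.013) for p in((126,166),(183,184),(157,246),(98,223))])
E
```

```text
[0.551  0.3206 0.1988]
-8 base [0.5334 0.3183 0.1139] side base [210.5532 307.4825] [200.7353 299.7544] [220.386  315.5046] captop [196.1097 251.6255] wrist base min [236.3607 156.9178] [276.4574 194.5301] wrist top [209.2369 232.0157] [306.5208 310.9271]
-4 base [0.5407 0.3192 0.1131] side base [206.3603 305.9854] [196.5003 298.1502] [216.217  314.1073] captop [196.5054 251.7448] wrist base min [236.583  166.2619] [276.2121 203.915 ] wrist top [209.1625 228.8548] [306.6027 312.0918]
0 base [0.548  0.3202 0.1128] side base [202.1682 304.2853] [192.2894 296.3361] [212.0239 312.5256] captop [196.9056 251.8877] wrist base min [236.7647 175.6005] [276.015  213.3378] wrist top [209.1028 225.9249] [306.6678 313.0289]
4 base [0.5554 0.3212 0.1131] side base [197.9909 302.3903] [188.116 294.304] [207.8215 310.7474] captop [197.3085 252.0535] wrist base min [236.9071 184.9436] [275.8645 222.8106] wrist top [209.0583 223.2388] [306.7156 313.7258]
8 base [0.5627 0.3221 0.1139] side base [193.8419 300.3085] [183.9931 292.0918] [203.6253 308.8088] captop [197.7119 252.2415] wrist base min [237.0113 194.3017] [275.7592 232.346 ] wrist top [209.0292 220.8067] [306.7458 314.1704]
pad wrist [array([0.4514, 0.2737, 0.013 ]), array([0.5003, 0.4196, 0.013 ]), array([0.5976, 0.2242, 0.013 ])]
pad top [array([0.646 , 0.3606, 0.013 ]), array([0.606 , 0.2212, 0.013 ]), array([0.4565, 0.2736, 0.013 ]), array([0.5067, 0.4152, 0.013 ])]
```

```bash
python3 - <<'E'
import cv2
im=cv2.imread("pics/w13.png");cv2.imwrite("pics/w13z.png",cv2.resize(im[165:320,190:320],None,fx=5,fy=5,interpolation=2)[:600])
E
```

```text
(no output)
```

View pics/w13z.png

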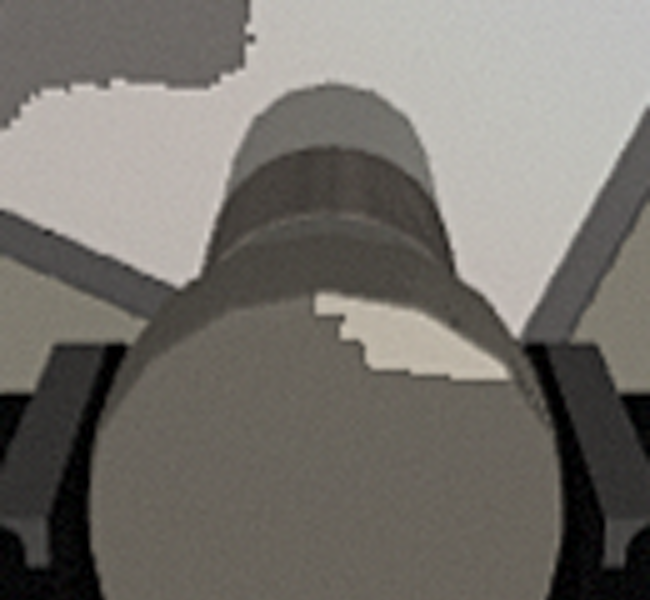

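The base is within a few mm of the pad's middle, about 11 cm above the bench, with a tilt of about 2–4°. The top view shows the knob over at (260,146), the middle bore empty and both short tubes in place. I'll do a last stillness check and then hand in.

```bash
python3 -m inch '[[0,0,0,0,1],[0,0,0,0,1],[0,0,0,0,1],[0,0,0,0,1]]'
python3 - <<'E'
from h import *
o=bot.get_obs();print(o["joint_vel"],o["grip_width"],o["ft_force"])
W=cam("wrist");im=bot.camera("wrist");cv2.imwrite("pics/w14.png",im[:,:,::-1]);print(spots("wrist","tube_base"))
print(bot.job_done())
E
```

```text
clock: 15.75
eef_pos: [0.551, 0.3206, 0.1988]
tool_rot: [-0.065, 0.998, -0.0, -0.0]
ft_force: [-0.1, -0.0, -0.8]
grip_width: 0.0382
[-0.0013 -0.0003 -0.0015 -0.001   0.0004 -0.0004] 0.03816393780387177 [-0.1427 -0.0331 -0.8012]
[(0.75, array([256.3072, 199.7184]))]
the job is handed in; nothing more can be done
None
```

The job is handed in at about 16 s on the robot's clock, with the tall tube held upright over the light pad. It gives no verdict, so this rests on my own checks.

- **Lever:** I pushed it over with the shut fingers until it fell. The last top picture shows the knob in the far position and both short tubes in their bores. I judged both by eye.
- **Tall tube:** I gripped it by its cap and drew it along the bore. The tool cannot tilt, so I turned the tube upright between the pads by levering its lower end against the bore's upper lip. I then lifted it clear and carried it to the pad.
- **Last checks:** The base is within about 5 mm of the pad's middle sideways and about 10 cm above it. The arm was still, with a grip opening of 38 mm.
- **Disagreement on tilt:** The wrist picture gave about 3–4° and the side picture about 0–1.5°. The limit is 9.7°.
- **Cap size:** The cap looked about 3% smaller in the wrist picture than in my model, so the tube could sit about 4 mm lower than I computed. That is within the allowed height range.

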